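Pack, close and stack the dispensary boxes

TASK

Finish packing the tall open dispensary box: stand the small white pill bottle in the empty space at its label end and put the loose lid on squarely, with the lid's wide lug over the label end. Then stack the medium-height closed box on that lid and the shallow closed box on top of the medium one, each fully down so that its base recesses lock over the lugs below and all three labels face the same way. Set everything down rather than dropping it, leave the stack standing on the counter, and do not disturb the wipes tub, the amber bottle or the counting tray.

Things in the scene. Friction and masses are not known exactly. Their poses are not given: they have to be found in the camera images.
- tall_box_center (a point): Centre of the tall open white box (loose, 0.3 kg), 46 mm above its underside. 172 long (x) x 58 wide (y) x 92 high to the rim; walls 3, inner floor 13 above the underside. Paper label on its -x end; z up. A fixed carton 56 high fills the inside from x = +27 to +81; x = -83 to +27 is empty. Its base has the same recesses as the other boxes.
- lid_center (a point): Centre of the plate of the tall box's loose grey lid (70 g), lying right way up, this point 13 mm above the counter. Plate 178 (x) x 64 (y) x 10 thick, gripped across y; below it a tapered plug 8 deep (162 x 48 at the plate, 155 x 41 at its foot) drops into the box mouth, 2 mm play each side, no pressing. Fitted: 51 mm above tall_box_center, wide lug (-x side) at the label end.
- lid_wide_lug (a point): Top centre of the loose lid's wide lug. All three lids carry two square lugs 9 mm high with sloping sides: a wide one at x = -50 (36 mm square at the foot, 28 at the top) and a narrow one at x = +50 (26 and 18). The wide lug goes at the label end.
- medium_box_center (a point): Centre of the medium closed box (0.22-0.45 kg): white body 172 (x) x 58 (y), grey lid clipped on (edge 178 x 64 x 10), 68 mm high to the lid plate, lugs 9 more. Point 34 above its underside; z up, label on -x end. Underside: square recesses 10 deep, 39 wide at x = -50, 29 at x = +50; 1.5 mm play on the lugs, seats one way round. Seated: 39 mm above lid_center.
- shallow_box_center (a point): Centre of the shallow closed box (0.16-0.34 kg): as the medium box in plan, lid edge, lugs, recesses and label (-x end), but 54 mm high to the top of the lid plate. Point 27 mm above its underside; z up. Seated on the medium box: 61 mm above medium_box_center.
- pill_bottle_center (a point): Centre of the small white pill bottle (70 g) that stands on the counter: 40 mm diameter x 68 mm high, sides straight up to 38 mm, cap 37 mm diameter. Point 34 mm above its foot; z is its upright axis.
- wipes_tub: Bystander: tub of wipes, white with a blue band, 100 mm diameter x 178 mm high, loose; origin at the centre of its underside.
- amber_bottle: Bystander: amber glass bottle with white cap, 68 mm diameter x 145 mm high, loose; origin at the centre of its underside.
- counting_tray: Bystander: low white pill counting tray with a steel spatula, 90 (x) x 150 (y) x 18 mm, loose; origin at the centre of its underside.
Mind the look-alikes: they are no part of the job. Leave any purple or red look-alike of the part that bears shallow_box_center alone. What is shaped like the part that bears medium_box_center but yellow is not meant.

How it is judged:
By the outcome, as a careful person would: the job done as asked, in the order asked, and still so for the second after the job is handed in, with the robot touching nothing.
It also fails if it takes over 72 s, if anything falls off the work surface, if the arm or the gripper's body presses on something with over 40 N, if the wrist force passes 120 N, or if a joint passes its speed limit or range.

ROBOT

A 6-joint arm with a two-finger parallel gripper is mounted at the origin on the work surface. World frame = base frame: x ahead of the robot, y to its left, z up, the work surface at z = 0. Lengths are in mm, angles in rad, forces in N, time in s.
With the tool pointing down it reaches from about 350 to 775 mm from the base axis. Payload 7.3 kg.
Tool frame: the origin (TCP) lies midway between the tips of the shut fingers; the grasp point (between the pads) lies 19 mm behind it (bot.tcp_to_grasp is the distance from the TCP to the grasp point, in mm); z points along the fingers, y is the line along which they close (so a half turn about z gives the same grasp; the last joint's range is limited). The gripper opens to 92 mm and grips with 3 to 60 N. Pads are 19 mm wide; open, the fingers measure 130 mm over their backs; the gripper's body (75 mm by 190 mm) begins 47 mm behind the grasp point.
Start: joints at [-1.252, 0.342, 1.524, -0, 1.275, -0.146], TCP at [235.352, -469.312, 226.741] pointing down, gripper open.
Joint ranges: [-2.53, 2.53], [-0.77, 2.02], [0.04, 2.7], [-1, 4.14], [0.28, 2.66], [-3.11, 3.11]. Speed limits (rad/s): [2.57, 2.57, 3.14, 3.14, 3.14, 3.14].

INTERFACE

Orientations are given as [roll, pitch, yaw] about the fixed x, y, z axes, in that order (R = Rz(yaw) Ry(pitch) Rx(roll)).
In Python, from plant import bot, viewer gives the robot as it stands. The module is installed in compiled form; this text tells all that it offers.
- The arm moves only by the shell command python3 -m handwheel 'ROWS'. ROWS is text: rows parted by semicolons, each of 7 numbers parted by spaces: the shift along the tool's x, y, z scaled (see below), then the turn, a rotation vector about the tool's x, y, z scaled (see below), then the opening, from -1 (shut) to 1 (fully open), so that 0 is half open. In form: tx ty tz rx ry rz gripper; .... A call has 1 to 8 rows; each row is the pose to reach, as a shift and turn from the pose commanded when the call began, along the tool's axes at that moment, turning the shorter way round; what a row does not reach only later rows make up. The controller multiplies each number of a shift by 10 cm and each number of a turn by pi rad. A row lasts 1/12 s, in which the tool goes at most 41.7 mm and 7.16 degrees, less where a joint would pass 70% of its speed; a pose out of reach is approached as far as the arm can. A call with a number of a shift or a turn outside -1 to 1 is refused whole. A call with a gripper value outside its range is refused whole. The fingers move at their own pace and stop on an object; the grip force is fixed at half the most. Time passes only in rows, so rows that repeat a pose let the fingers close. It gives the time, the measured TCP pose, the force, the opening and the grip force at its end, in the units of the state.
- bot.get_obs(): the state, without advancing time (a new reading comes with each control period).
- viewer.capture(name): name is "side" or "top"; returns a dict with "frame" (480x640x3 uint8, red, green, blue), "fov_y" (degrees; the focal length in pixels is half the picture's height over the tangent of half this angle, whatever the lens; pixels are square), "cx", "cy" (the principal point, pixels), "dist_coeffs" ([k1, k2, p1, p2, k3] as OpenCV has them; the pictures are not rectified), "T" (4x4, takes a point from camera to world coordinates). Camera axes: x right, y down, z forward; pixel columns grow to the right and rows downward; lengths in mm; the calibration is good to about 2 mm. A picture is of the moment at which its call begins. There is no depth.
- bot.close_job(): hands the job in; it is judged then, once.
Trained networks look in a picture, given as the dict that the camera call returned (one of the last four; its "shot" number tells which), for a name from the list of things; names that differ only in an ending like _2 or _b are one class to them, and where a whole thing is asked for, a point or a joint stands for the part that bears it (a point fixed in the world has none). Each returns a list of dicts, best first, with "score" (0 to 1); they miss things now and then, are a little off and sometimes report something else, mostly with a low value. They report only what shows in the picture. A call takes as long as a camera call. They do not tell look-alikes from the thing itself.
- viewer.recognise(target, picture): "centre" ([column, row] in pixels, amid what is visible of it).
- viewer.cut_out(target, picture): "pixels" (480x640 bool, what is visible of it) and "centre" ([column, row] in pixels, amid what is visible of it).
The state is a dict: "time": time; "joint_positions": joint angles; "dq": joint speeds; "tau": joint torques, N m; "tool_pos": TCP position; "tcp_rot": TCP orientation; "contact_force": force on the tool from outside, world axes, zero at the start; "moment": the same for the moment, N m; "grip_width": finger opening in mm; "finger_force": force on a finger pad.
Only numpy, scipy, OpenCV 4.12 (cv2) and the standard library are available. Lean on these libraries where they do the work, as an engineer would, in place of code of your own. Each camera call takes 0.05 s, during which the arm holds its last target. There are 200 camera calls.

## Working session

There is one attempt and no reset: what is moved stays moved. The work goes in short steps, Python scripts to look and compute and a shell command to move; the robot and the scene stay as the last step left them, time stands still between calls to the robot, and variables do not carry over. Pictures are saved under pics/ and viewed, at most 10 in all, crops included, and the job is handed in when it is done.

```bash
mkdir -p pics
cat > h.py <<'E'
import numpy as np, cv2
from plant import bot, viewer
def K(p):
    f=240/np.tan(np.radians(p["fov_y"])/2); return np.array([[f,0,p["cx"]],[0,f,p["cy"]],[0,0,1.]])
def ray(p,uv):
    q=cv2.undistortPoints(np.array(uv,float).reshape(-1,1,2),K(p),np.array(p["dist_coeffs"],float)).reshape(-1,2)
    T=np.array(p["T"]); return T[:3,3],np.c_[q,np.ones(len(q))]@T[:3,:3].T
def onz(p,uv,z):
    o,d=ray(p,uv); return o+d*((z-o[2])/d[:,2])[:,None]
def proj(p,X):
    Ti=np.linalg.inv(np.array(p["T"])); 
    return cv2.projectPoints(np.array(X,float).reshape(-1,1,3),cv2.Rodrigues(Ti[:3,:3])[0],Ti[:3,3],K(p),np.array(p["dist_coeffs"],float))[0].reshape(-1,2)
def save(p,name,box=None,s=1):
    f=p["frame"][:,:,::-1]
    if box: f=f[box[1]:box[3],box[0]:box[2]]
    cv2.imwrite("pics/"+name,cv2.resize(f,None,fx=s,fy=s,interpolation=cv2.INTER_CUBIC))
E
python3 - <<'E'
from h import *
import pickle
np.set_printoptions(precision=1,suppress=True)
P={}
for n in("top","side"):
    p=viewer.capture(n); save(p,n+"0.png"); P[n]=p
    print(n,p["fov_y"],p["cx"],p["cy"],p["dist_coeffs"],np.array(p["T"]))
    for t in["tall_box_center","lid_center","lid_wide_lug","medium_box_center","shallow_box_center","pill_bottle_center","wipes_tub","amber_bottle","counting_tray"]:
        r=viewer.recognise(t,p); print(t,[(np.round(x["centre"]),round(x["score"],2)) for x in r[:4]])
pickle.dump(P,open("P0.pkl","wb"))
print(bot.get_obs())
E
```

```text
top 43.17014169850681 311.3662233559858 235.27869109386197 [-0.1  0.   0.   0.   0. ] [[  -0.    -1.     0.1  333.7]
 [  -1.     0.     0.     7.6]
 [  -0.    -0.1   -1.  1492. ]
 [   0.     0.     0.     1. ]]
tall_box_center [(array([372., 246.]), 0.67)]
lid_center [(array([188., 244.]), 0.6)]
lid_wide_lug [(array([188., 243.]), 0.98)]
medium_box_center [(array([522., 215.]), 0.98), (array([454., 233.]), 0.95)]
shallow_box_center [(array([232., 335.]), 0.91), (array([279., 235.]), 0.81), (array([134., 332.]), 0.62)]
pill_bottle_center [(array([354., 164.]), 0.82)]
wipes_tub [(array([103., 197.]), 0.77)]
amber_bottle [(array([456., 162.]), 0.71)]
counting_tray [(array([238., 142.]), 0.7)]
side 42.05784204894735 326.0274271226709 230.12918294566356 [-0.2  0.   0.   0.   0. ] [[    0.9    -0.3     0.3   -11.6]
 [   -0.4    -0.5     0.7 -1072.7]
 [   -0.     -0.8    -0.6   930.5]
 [    0.      0.      0.      1. ]]
tall_box_center [(array([357., 266.]), 0.85)]
lid_center []
lid_wide_lug []
medium_box_center [(array([471., 380.]), 0.81), (array([406., 324.]), 0.79)]
shallow_box_center [(array([214., 231.]), 0.76), (array([339., 215.]), 0.63), (array([213., 164.]), 0.51)]
pill_bottle_center [(array([419., 240.]), 0.71)]
wipes_tub [(array([281., 126.]), 0.79)]
amber_bottle [(array([483., 293.]), 0.69)]
counting_tray [(array([381., 187.]), 0.65)]
{'time': 1.0, 'joint_positions': array([-1.3,  0.3,  1.5, -0. ,  1.3, -0.1]), 'dq': array([ 0., -0.,  0.,  0., -0., -0.]), 'tau': array([  0. , -43.1, -24.4,   0.1,   0. ,  -0. ]), 'tool_pos': array([ 235.4, -469.3,  226.7]), 'tcp_rot': array([3.1, 0. , 0.5]), 'contact_force': array([-0.1,  0.2, -0.2]), 'moment': array([0., 0., 0.]), 'finger_force': 0.0, 'grip_width': 91.60857729325774}
```

View pics/top0.png

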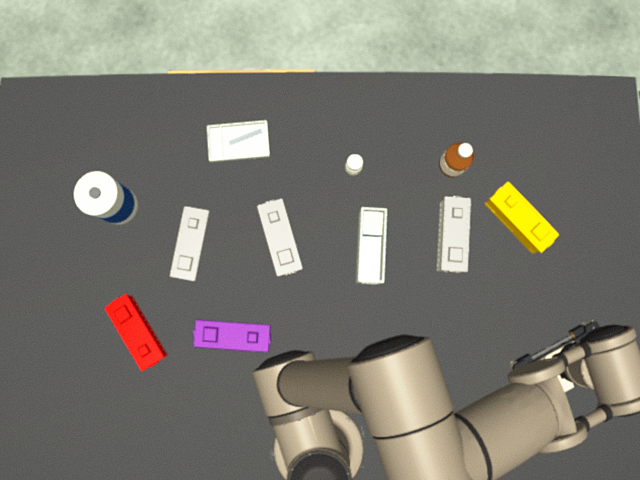

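View pics/side0.png

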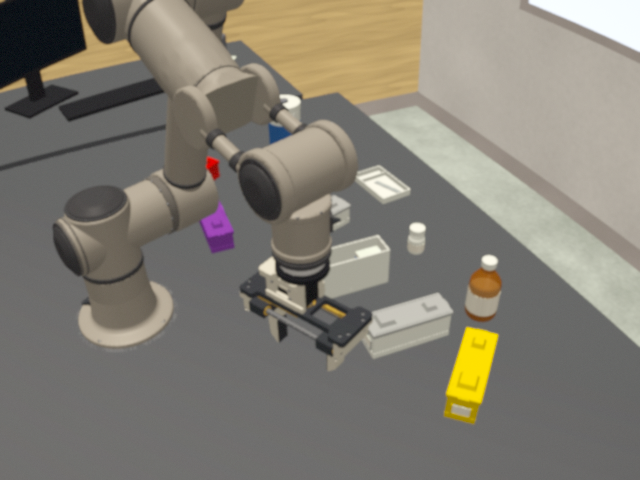

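Top view: the four grey/white things that matter lie in a row. The lid or shallow box is at (190,244) and (279,236), the open tall box at (372,246), the grey closed box at (454,234) and the pill bottle at (354,164). The decoys are yellow (522,217), purple (232,335) and red (135,332). The side view shows the grey medium box at (406,324), which is tall-bodied. The yellow one, also medium-shaped, is at (471,375).

Next I'll fit poses from silhouettes and take one enlarged crop to confirm the candidates.

```bash
cat > fit.py <<'E'
from h import *
from scipy.optimize import minimize
def blk(lx,ly,z0,z1,cx=0): return [[cx+sx*lx/2,sy*ly/2,z] for sx in(-1,1) for sy in(-1,1) for z in(z0,z1)]
def cyl(d,z0,z1): return [[d/2*np.cos(a),d/2*np.sin(a),z] for a in np.linspace(0,6.283,40) for z in(z0,z1)]
lug=lambda z: blk(28,28,z,z+9,-50)+blk(18,18,z,z+9,50)
M={"tall":[blk(172,58,0,92)],
 "lid":[blk(178,64,8,18),lug(18)+blk(36,36,17,18,-50)],
 "medium":[blk(172,58,0,58),blk(178,64,58,68),blk(28,28,67,77,-50),blk(18,18,67,77,50)],
 "shallow":[blk(172,58,0,44),blk(178,64,44,54),blk(28,28,53,63,-50),blk(18,18,53,63,50)],
 "pill":[cyl(40,0,38),cyl(37,50,68)]}
M["lid"]=[blk(178,64,8,18),blk(28,28,17,27,-50),blk(18,18,17,27,50),blk(155,41,0,9)]
S=8
def render(p,parts,v,box):
    x0,y0,x1,y1=box; im=np.zeros(((y1-y0)*S,(x1-x0)*S),np.uint8)
    c,s=np.cos(v[2]),np.sin(v[2]); 
    for q in parts:
        q=np.array(q); X=np.c_[v[0]+c*q[:,0]-s*q[:,1],v[1]+s*q[:,0]+c*q[:,1],q[:,2]+(v[3] if len(v)>3 else 0)]
        u=(proj(p,X)-[x0,y0]+.5)*S-.5
        cv2.fillConvexPoly(im,cv2.convexHull(np.round(u*16).astype(np.int32)),255,shift=4)
    return cv2.resize(im,(x1-x0,y1-y0),interpolation=cv2.INTER_AREA)/255.
def softmask(p,uv,r=60,dark=None):
    """white/grey component around uv, soft edges"""
    f=p["frame"].astype(float).min(2); u,v=map(int,uv); box=(max(0,u-r),max(0,v-r),min(640,u+r),min(480,v+r))
    g=f[box[1]:box[3],box[0]:box[2]]; 
    n,l=cv2.connectedComponents((g>115).astype(np.uint8)); k=l[v-box[1],u-box[0]]
    if k==0: k=np.argmax(np.bincount(l[l>0]))
    comp=(l==k).astype(np.uint8); near=cv2.dilate(comp,np.ones((5,5)))
    cnt,_=cv2.findContours(comp,0,2); fill=cv2.drawContours(comp.copy(),cnt,-1,1,-1)
    bg=np.median(g[(cv2.dilate(fill,np.ones((9,9)))-near)>0]); fg=np.percentile(g[comp>0],50)
    m=np.clip((g-bg)/(fg*.93-bg),0,1)*near; m[cv2.erode(fill,np.ones((3,3)))>0]=1
    return m,box
def fit(p,name,uv,v0,m=None,r=60,sc=None):
    if m is None: m,box=softmask(p,uv,r)
    else: u,v=map(int,uv); box=(max(0,u-r),max(0,v-r),min(640,u+r),min(480,v+r)); m=m[box[1]:box[3],box[0]:box[2]].astype(float)
    f=lambda a:np.abs(render(p,M[name],np.r_[np.array(a[:2]),a[2]/100 if name!="pill" else 0],box)-m).sum()
    best=None; a0=[v0[0],v0[1],v0[2]*100]
    for k in range(3):
        b=minimize(f,a0,method="Nelder-Mead",options=dict(initial_simplex=np.array(a0)+np.array([[0,0,0],[8,2,0],[-2,8,3],[3,-3,8]])/(1+2*k)))
        a0=b.x
    return np.array([b.x[0],b.x[1],b.x[2]/100]),b.fun,m.sum()
E
python3 - <<'E'
from fit import *
import pickle
np.set_printoptions(precision=3,suppress=True)
P=pickle.load(open("P0.pkl","rb")); p=P["top"]
save(p,"crop.png",(160,140,480,320),2.5)
C={"tall":("tall_box_center",(372,246),40),"lid":("lid_center",(190,244),8),"shallow":("shallow_box_center",(279,236),40),"medium":("medium_box_center",(454,234),50),"pill":("pill_bottle_center",(354,164),34)}
for n,(t,uv,z) in C.items():
    v0=np.r_[onz(p,[uv],z)[0,:2],0]
    print(n,*fit(p,n,uv,v0))
    for c in viewer.cut_out(t,p)[:3]:
        if np.hypot(*(np.array(c["centre"])-uv))<15: print("  net",*fit(p,n,uv,v0,c["pixels"]))
for uv in((190,244),(279,236)):
    for n in("lid","shallow"): print(uv,n,*fit(p,n,uv,np.r_[onz(p,[uv],30)[0,:2],0]))
q=P["side"]
for n,uv in(("medium",(406,324)),("pill",(417,240))): print("side",n,*fit(q,n,uv,np.r_[onz(q,[uv],30)[0,:2],0]))
for t,uv in(("wipes_tub",(103,197)),("amber_bottle",(456,162)),("counting_tray",(238,142))): print(t,onz(p,[uv],60)[0])
E
```

```text
tall [ 485.244 -128.056   -0.055] 72.354144545905 2066.0613718411555
  net [ 483.606 -126.286   -0.059] 77.52549019607844 2076.0
lid [496.14  317.943  -0.179] 74.97386307361154 1860.7844461115278
  net [495.275 316.906  -0.186] 94.3529411764706 1837.0
shallow [507.218  92.656   0.286] 49.82498178448736 2000.983199536539
  net [505.382  91.67    0.281] 97.13333333333333 1974.0
medium [ 512.671 -328.449   -0.081] 98.51706252830036 2249.1371588523443
  net [ 511.762 -327.786   -0.079] 85.7764705882353 2352.0
pill [689.314 -89.106  -0.007] 31.340980059256303 275.18421052631584
  net [685.98  -88.954   0.039] 21.564705882352943 296.0
(190, 244) lid [496.12  317.95   -0.179] 75.07477261472229 1860.7844461115278
(190, 244) shallow [493.169 310.486  -0.162] 325.4455241261296 1860.7844461115278
(279, 236) lid [511.211  94.551   0.28 ] 96.00209401314112 2000.983199536539
(279, 236) shallow [507.212  92.72    0.286] 49.67101664467823 2000.983199536539
side medium [ 512.68  -323.203   -0.061] 350.5694585526518 3967.7571951857662
side pill [690.243 -78.277   0.044] 46.92039666441289 532.2043422733077
wipes_tub [603.768 523.03   60.   ]
amber_bottle [ 688.137 -336.049   60.   ]
counting_tray [738.358 194.193  60.   ]
```

View pics/crop.png

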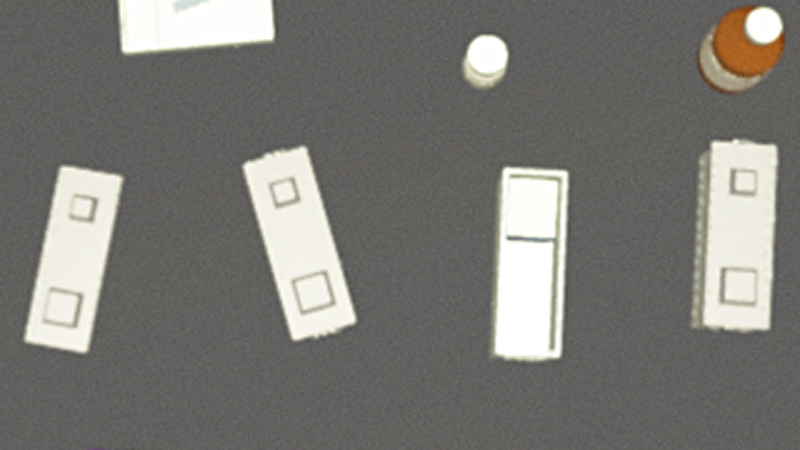

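The crop confirms it. (190,244) is the loose lid: it's flat, with no body showing, and the fit cost is 75 against 325 as a shallow box. (279,236) is the shallow grey box, (454,234) the medium grey box and (372,246) the tall box. The wide lugs and the tall box's empty end all point towards the robot (-x). I'll check the fits by overlaying them in both cameras, since the side view disagrees on the pill bottle.

Run:
```python
from fit import *
import pickle
P=pickle.load(open("P0.pkl","rb"))
V={"tall":(484.8,-127.5,-.056),"lid":(495.8,317.5,-.18),"shallow":(506.7,92.3,.285),"medium":(512.3,-328.2,-.08),"pill":(688,-89,0)}
def over(p,box,s,V):
    x0,y0,x1,y1=box; f=cv2.resize(p["frame"][y0:y1,x0:x1,::-1],None,fx=s,fy=s,interpolation=cv2.INTER_CUBIC)
    for n,v in V.items():
        c,sn=np.cos(v[2]),np.sin(v[2])
        for q in M[n]:
            q=np.array(q); X=np.c_[v[0]+c*q[:,0]-sn*q[:,1],v[1]+sn*q[:,0]+c*q[:,1],q[:,2]]
            u=(proj(p,X)-[x0,y0]+.5)*s-.5
            cv2.polylines(f,[cv2.convexHull(u.astype(np.float32)).astype(np.int32)],True,(0,0,255),1)
    return f
a=over(P["top"],(165,150,485,290),2.5,V)
b=over(P["side"],(330,210,490,360),1.6,V)
b=np.vstack([a,np.zeros((240,800,3),np.uint8)]); c=over(P["side"],(330,210,490,360),1.55,V); b[350:350+c.shape[0],:c.shape[1]]=c[:240]
d=over(P["side"],(395,215,445,265),4.5,V); b[352:352+d.shape[0],300:300+d.shape[1]]=d; cv2.imwrite("pics/ov.png",b[:590])
p=P["side"]; r=viewer
```

```text
(no output)
```

View pics/ov.png

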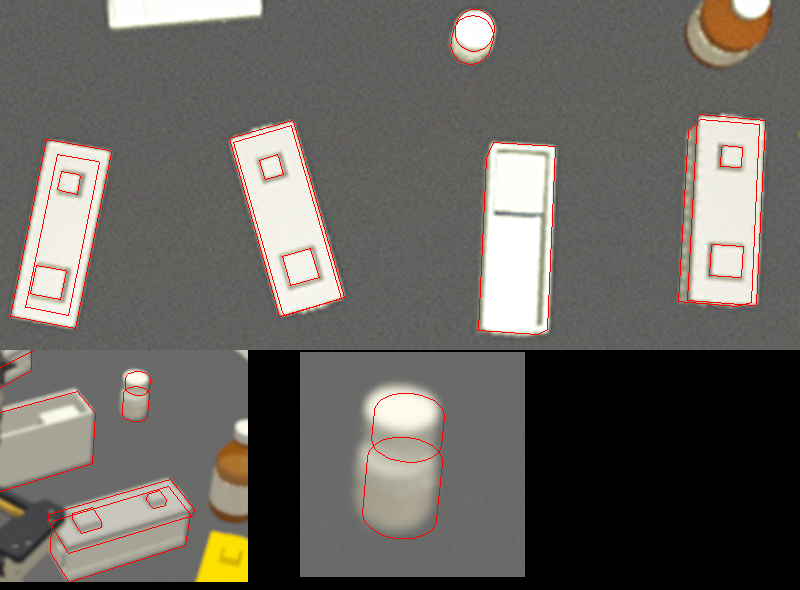

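The overlays sit well in the top view. The side view is offset by about 1–2 px, which is within calibration. I trust the top fit and will check the bias once the bottle is held. Starting the move towards the bottle and turning the fingers along the box's x axis.

```bash
cat > to.py <<'E'
import sys; from plant import bot; import numpy as np
from scipy.spatial.transform import Rotation as R
np.set_printoptions(precision=3,suppress=True)
o=bot.get_obs(); r=R.from_euler("xyz",o["tcp_rot"])
print("t",round(o["time"],2),"pos",o["tool_pos"],"rot",o["tcp_rot"],"w",round(o["grip_width"],1),"F",o["contact_force"],"j",o["joint_positions"])
if len(sys.argv)>1:
    a=list(map(float,sys.argv[1:])); d=r.inv().apply(np.array(a[:3])-o["tool_pos"])/100
    w=(r.inv()*R.from_euler("xyz",[np.pi,0,a[3]])).as_rotvec()/np.pi
    print("shift units",d,"turn units",w)
E
python3 -m handwheel '.47 -.27 0 0 0 -.08 1; .94 -.54 0 0 0 -.16 1; .94 -.54 0 0 0 -.24 1; .94 -.54 0 0 0 -.334 1; .94 -.54 0 0 0 -.334 1; .94 -.54 0 0 0 -.334 1; .94 -.54 0 0 0 -.334 1; .94 -.54 0 0 0 -.334 1'; python3 to.py 688 -88 150 1.515
```

```text
time: 1.92
tool_pos: [295.3, -378.8, 226.8]
tcp_rot: [3.141, 0.0, 1.471]
contact_force: [-0.8, -0.3, -0.1]
grip_width: 91.8
finger_force: 0.0
t 1.92 pos [ 295.276 -378.808  226.826] rot [3.141 0.    1.471] w 91.8 F [-0.798 -0.286 -0.113] j [-1.068  0.26   1.641 -0.     1.24  -0.969]
shift units [3.284 3.619 0.768] turn units [ 0.     0.    -0.014]
```

```bash
python3 -m handwheel '.27 .3 0 0 0 -.014 1; .54 .6 0 0 0 -.014 1; .82 .9 0 0 0 -.014 1; .82 .9 0 0 0 -.014 1' >/dev/null
python3 -m handwheel '.27 .3 0 0 0 0 1; .54 .6 0 0 0 0 1; .82 .9 0 0 0 0 1' >/dev/null
python3 -m handwheel '.27 .3 0 0 0 0 1; .54 .6 0 0 0 0 1; .82 .9 0 0 0 0 1' >/dev/null
python3 -m handwheel '.27 .3 0 0 0 0 1; .54 .6 0 0 0 0 1; .75 .85 0 0 0 0 1; .75 .85 0 0 0 0 1; .75 .85 0 0 0 0 1'
python3 to.py 688 -88 110 1.515
```

```text
time: 3.17
tool_pos: [673.3, -83.6, 225.4]
tcp_rot: [-3.14, 0.0, 1.512]
contact_force: [-0.3, 0.5, 0.1]
grip_width: 91.9
finger_force: 0.0
t 3.17 pos [673.257 -83.597 225.417] rot [-3.14   0.     1.512] w 91.9 F [-0.327  0.463  0.129] j [-0.236  0.639  1.036 -0.     1.468 -0.177]
shift units [-0.035  0.151  1.154] turn units [-0.     0.    -0.001]
```

```bash
python3 -m handwheel '-.02 .15 .3 0 0 0 1; -.02 .15 .6 0 0 0 1; -.02 .15 1 0 0 0 1; -.02 .15 1 0 0 0 1' >/dev/null
python3 -m handwheel '0 0 .2 0 0 0 1; 0 0 .4 0 0 0 1; 0 0 .6 0 0 0 1; 0 0 .8 0 0 0 1; 0 0 .95 0 0 0 1; 0 0 .95 0 0 0 1' >/dev/null
python3 to.py 688 -87 18 1.515
python3 - <<'E'
from h import *
save(viewer.capture("side"),"s1.png",(340,150,500,270),5)
E
```

```text
t 4.0 pos [685.623 -88.529  30.245] rot [-3.137 -0.     1.508] w 91.9 F [-0.845  0.565 -0.671] j [-0.239  0.829  1.221 -0.     1.096 -0.176]
shift units [0.017 0.023 0.122] turn units [-0.001 -0.    -0.002]
```

View pics/s1.png

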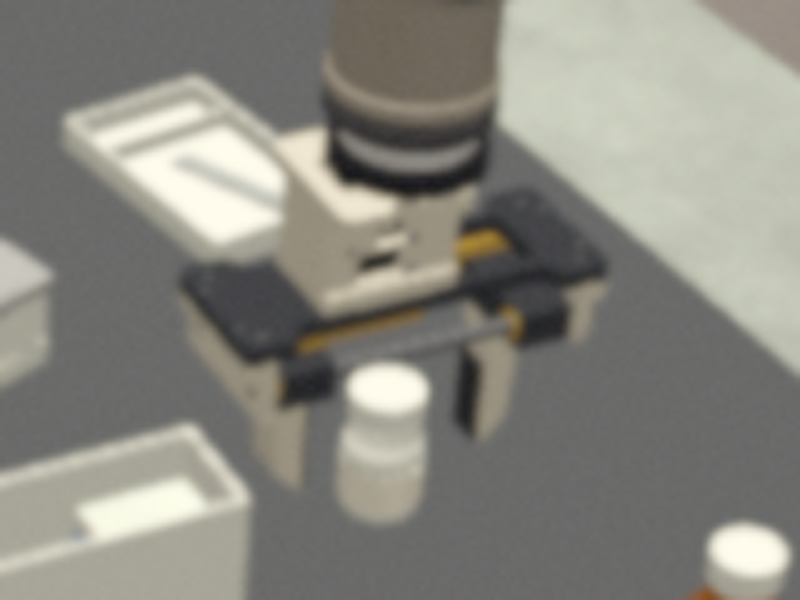

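The side crop shows the bottle (385,440 in the crop) midway between the fingertips (285,485) and (480,435). Lowering and gripping.

```bash
python3 -m handwheel '.01 .02 .06 0 0 0 1; .01 .02 .12 0 0 0 1; .01 .02 .12 0 0 0 .4; .01 .02 .12 0 0 0 0; .01 .02 .12 0 0 0 -.1; .01 .02 .12 0 0 0 -.4; .01 .02 .12 0 0 0 -.4; .01 .02 .12 0 0 0 -.4' 
python3 -m handwheel '0 0 0 0 0 0 -.4; 0 0 0 0 0 0 -.4;0 0 0 0 0 0 -.4; 0 0 0 0 0 0 -.4' 
python3 to.py
```

```text
time: 4.72
tool_pos: [689.7, -86.8, 20.0]
tcp_rot: [3.141, 0.0, 1.509]
contact_force: [0.3, -0.0, 0.2]
grip_width: 56.5
finger_force: 0.0
time: 5.05
tool_pos: [689.5, -86.8, 19.8]
tcp_rot: [-3.142, 0.0, 1.509]
contact_force: [-0.7, 0.4, 0.5]
grip_width: 39.2
finger_force: 30.0
t 5.05 pos [689.54  -86.819  19.752] rot [-3.142  0.     1.509] w 39.2 F [-0.703  0.442  0.48 ] j [-0.235  0.845  1.22  -0.     1.077 -0.173]
```

```bash
python3 -m handwheel '0 0 -.1 0 0 0 -.4; 0 0 -.3 0 0 0 -.4; 0 0 -.6 0 0 0 -.4; 0 0 -.95 0 0 0 -.4; 0 0 -.95 0 0 0 -.4' 
python3 -m handwheel '0 -.25 -.1 0 0 0 -.4; 0 -.6 -.3 0 0 0 -.4; -.1 -.95 -.3 0 0 0 -.4' >/dev/null
python3 -m handwheel '0 -.35 0 0 0 0 -.4; -.1 -.7 0 0 0 0 -.4; -.2 -.95 0 0 0 0 -.4; -.2 -.95 0 0 0 0 -.4; -.2 -.95 0 0 0 0 -.4' >/dev/null
python3 to.py 456.8 -125.9 115 1.515
```

```text
time: 5.47
tool_pos: [693.3, -87.6, 123.6]
tcp_rot: [3.128, 0.002, 1.509]
contact_force: [1.3, 0.1, 1.2]
grip_width: 39.3
finger_force: 30.0
t 6.13 pos [ 497.711 -105.436  145.865] rot [3.14  0.001 1.507] w 39.4 F [ 0.849 -0.716 -0.636] j [-0.36   0.394  1.689  0.     1.057 -0.296]
shift units [-0.23  -0.396  0.308] turn units [ 0.001  0.    -0.002]
```

```bash
python3 -m handwheel '-.1 -.2 0 0 0 0 -.4; -.23 -.4 0 0 0 -.002 -.4; -.23 -.4 0 0 0 -.002 -.4; -.23 -.4 .2 0 0 -.002 -.4; -.23 -.4 .3 0 0 -.002 -.4; -.23 -.4 .3 0 0 -.002 -.4' 
python3 to.py 456.8 -125.9 33 1.515
python3 - <<'E'
from h import *
a=viewer.capture("side"); b=viewer.capture("top")
f=np.hstack([cv2.resize(q[:,:,::-1],(400,400),interpolation=cv2.INTER_CUBIC) for q in(a["frame"][190:310,290:410],b["frame"][190:310,310:430])])
cv2.imwrite("pics/s2.png",f)
E
```

```text
time: 6.63
tool_pos: [457.1, -125.1, 113.3]
tcp_rot: [-3.14, -0.001, 1.515]
contact_force: [-1.0, 0.2, -0.9]
grip_width: 39.2
finger_force: 30.0
t 6.63 pos [ 457.082 -125.069  113.298] rot [-3.14  -0.001  1.515] w 39.2 F [-1.013  0.181 -0.874] j [-0.429  0.382  1.818  0.     0.943 -0.373]
shift units [-0.009 -0.001  0.803] turn units [-0.001 -0.    -0.   ]
```

View pics/s2.png

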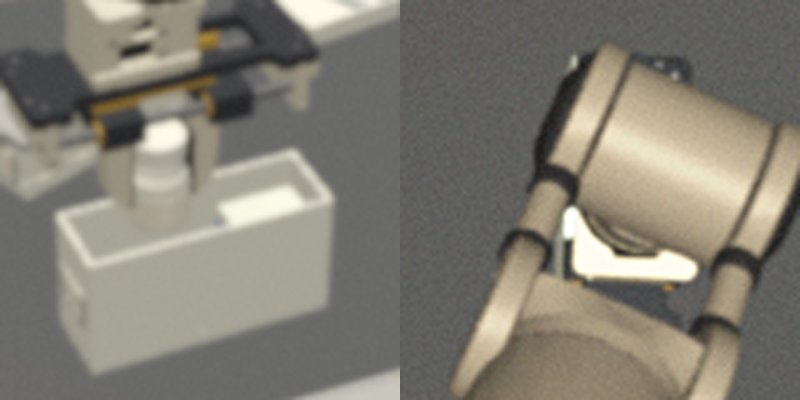

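The side crop shows the bottle (160,180) over the empty end of the box, clear of the carton at (262,205). Lowering.

```bash
python3 -m handwheel '-.01 0 .1 0 0 0 -.4; -.01 0 .25 0 0 0 -.4; -.01 0 .4 0 0 0 -.4; -.01 0 .55 0 0 0 -.4; -.01 0 .65 0 0 0 -.4; -.01 0 .72 0 0 0 -.4; -.01 0 .74 0 0 0 -.4; -.01 0 .74 0 0 0 -.4'; python3 to.py 456.8 -125.9 33 1.515
```

```text
time: 7.4
tool_pos: [457.2, -126.5, 40.9]
tcp_rot: [3.141, 0.0, 1.515]
contact_force: [0.3, -0.1, -1.4]
grip_width: 39.0
finger_force: 30.0
t 7.4 pos [ 457.207 -126.527   40.866] rot [3.141 0.    1.515] w 39.0 F [ 0.326 -0.122 -1.425] j [-0.432  0.499  1.889 -0.     0.754 -0.376]
shift units [ 0.006 -0.004  0.079] turn units [0. 0. 0.]
```

```bash
python3 -m handwheel '0 0 .03 0 0 0 -.4; 0 0 .05 0 0 0 -.4; 0 0 .06 0 0 0 -.4; 0 0 .07 0 0 0 -.4; 0 0 .07 0 0 0 -.4'; python3 -m handwheel '0 0 .005 0 0 0 -.4; 0 0 .01 0 0 0 -.4;0 0 .01 0 0 0 -.4'
```

```text
time: 7.82
tool_pos: [456.7, -126.5, 33.8]
tcp_rot: [3.141, 0.0, 1.515]
contact_force: [0.2, -0.3, -1.0]
grip_width: 39.3
finger_force: 30.0
time: 8.07
tool_pos: [456.7, -126.5, 32.7]
tcp_rot: [3.142, 0.0, 1.515]
contact_force: [-0.1, 0.0, -0.1]
grip_width: 39.2
finger_force: 30.0
```

```bash
python3 -m handwheel '0 0 .005 0 0 0 -.4; 0 0 .01 0 0 0 -.4;0 0 .01 0 0 0 -.4'
python3 -m handwheel '0 0 0 0 0 0 0; 0 0 0 0 0 0 .1; 0 0 0 0 0 0 .13; 0 0 0 0 0 0 .13;0 0 0 0 0 0 .13'
python3 -m handwheel '0 0 -.05 0 0 0 .13; 0 0 -.2 0 0 0 .13; 0 0 -.4 0 0 0 .13; 0 0 -.7 0 0 0 .13; 0 0 -1 0 0 0 .13; 0 0 -1 0 0 0 .13'
python3 to.py 495.8 317.5 150 -.18; python3 to.py 495.8 317.5 150 2.96
```

```text
time: 8.32
tool_pos: [456.7, -126.5, 32.6]
tcp_rot: [3.141, 0.0, 1.515]
contact_force: [-3.0, 0.1, 10.5]
grip_width: 39.1
finger_force: 30.0
time: 8.73
tool_pos: [456.7, -126.5, 31.6]
tcp_rot: [-3.141, 0.0, 1.515]
contact_force: [0.4, -0.1, 0.6]
grip_width: 51.6
finger_force: 0.0
time: 9.23
tool_pos: [459.5, -127.7, 137.1]
tcp_rot: [3.133, 0.004, 1.515]
contact_force: [1.3, -0.6, -0.4]
grip_width: 51.9
finger_force: 0.0
t 9.23 pos [ 459.486 -127.679  137.051] rot [3.133 0.004 1.515] w 51.9 F [ 1.281 -0.618 -0.444] j [-0.432  0.348  1.791 -0.     0.993 -0.376]
shift units [ 4.465  0.116 -0.144] turn units [ 0.003 -0.002  0.54 ]
t 9.23 pos [ 459.486 -127.679  137.051] rot [3.133 0.004 1.515] w 51.9 F [ 1.281 -0.618 -0.444] j [-0.432  0.348  1.791 -0.     0.993 -0.376]
shift units [ 4.465  0.116 -0.144] turn units [ 0.002  0.003 -0.46 ]
```

```bash
python3 -m handwheel '.3 0 0 0 0 -.04 .6; .7 0 0 0 0 -.08 1; 1 0 0 0 0 -.12 1; 1 0 0 0 0 -.16 1; 1 0 0 0 0 -.2 1; 1 0 0 0 0 -.24 1; 1 0 0 0 0 -.28 1; 1 0 0 0 0 -.3 1' >/dev/null
python3 -m handwheel '.2 .28 0 0 0 -.04 1; .4 .56 0 0 0 -.08 1; .6 .84 0 0 0 -.12 1; .7 .98 0 0 0 -.16 1; .7 .98 0 0 0 -.16 1' >/dev/null
python3 -m handwheel '0 .4 0 0 0 0 1; .04 .8 0 0 0 0 1; .08 1 0 0 0 0 1' >/dev/null
python3 -m handwheel '0 .4 0 0 0 0 1; .04 .8 0 0 0 0 1; .08 1 0 0 0 0 1; .08 1 0 0 0 0 1' >/dev/null
python3 to.py 495.8 317.5 100 2.96
python3 - <<'E'
from fit import *
import pickle
p=viewer.capture("top"); q=viewer.capture("side"); pickle.dump((p,q),open("P1.pkl","wb"))
print("tall",*fit(p,"tall",(372,246),(485,-128,-.056)))
c=viewer.cut_out("tall_box_center",p)
for k in c[:2]: print(k["centre"],k["score"],*fit(p,"tall",(372,246),(485,-128,-.056),k["pixels"]))
f=np.hstack([cv2.resize(x[:,:,::-1],(400,400),interpolation=cv2.INTER_CUBIC) for x in(q["frame"][190:310,290:410],p["frame"][190:290,330:430])])
cv2.imwrite("pics/s3.png",f)
E
```

```text
t 10.9 pos [490.226 296.112 131.348] rot [3.141 0.    2.961] w 91.8 F [-0.874  0.021 -0.44 ] j [ 0.409  0.517  1.525  0.001  1.099 -0.981]
shift units [-0.016  0.22   0.314] turn units [0. 0. 0.]
tall [ 4.85230061e+02 -1.27989486e+02 -5.47908975e-02] 70.63654952131321 2066.265900995857
[372.1, 241.8] 0.87 [ 4.83768058e+02 -1.26510203e+02 -5.62742769e-02] 310.50588235294117 1806.0
```

View pics/s3.png

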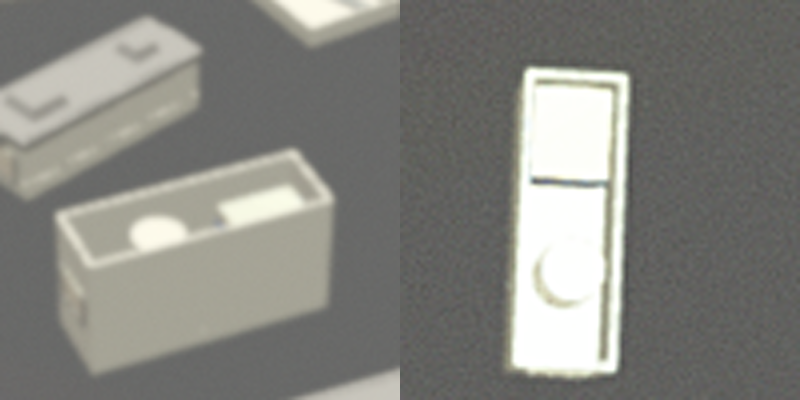

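The crops show the bottle standing upright inside the empty end (cap at (160,235) left and (571,270) right), with the tall box unmoved. Now the lid.

```bash
python3 -m handwheel '-.02 .22 .1 0 0 0 1; -.02 .22 .3 0 0 0 1; -.02 .22 .6 0 0 0 1; -.02 .22 .8 0 0 0 1; -.02 .22 .8 0 0 0 1;-.02 .22 .8 0 0 0 1' 
python3 to.py 496.1 317.9 4 2.963
python3 - <<'E'
from h import *
import pickle
p,q=pickle.load(open("P1.pkl","rb"))
g=p["frame"].astype(float).min(2)[248:268,362:384]
print(onz(p,[(372.7,257.5)],81)); print(proj(p,[[456.7,-126.5,81]]),proj(q,[[456.7,-126.5,81]]))
E
```

```text
time: 11.55
tool_pos: [496.1, 312.6, 51.3]
tcp_rot: [-3.14, -0.002, 2.958]
contact_force: [-0.4, 0.1, -0.3]
grip_width: 91.8
finger_force: 0.0
t 11.55 pos [496.065 312.631  51.257] rot [-3.14  -0.002  2.958] w 91.8 F [-0.415  0.114 -0.268] j [ 0.432  0.639  1.558 -0.     0.948 -0.955]
shift units [0.008 0.053 0.472] turn units [-0.001 -0.001 -0.002]
[[ 454.14103077 -127.68189732   81.        ]]
[[372.1814312  256.40866301]] [[338.32748604 260.55247839]]
```

```bash
python3 -m handwheel '0 0 0 0 0 -.002 1; .01 .05 .1 0 0 -.002 1; .01 .05 .25 0 0 -.002 1; .01 .05 .38 0 0 -.002 1; .01 .05 .44 0 0 -.002 1; .01 .05 .46 0 0 -.002 1; .01 .05 .465 0 0 -.002 1; .01 .05 .465 0 0 -.002 1' 
python3 to.py 496.1 317.9 4 2.963
```

```text
time: 12.22
tool_pos: [496.6, 319.8, 5.8]
tcp_rot: [3.141, 0.001, 2.966]
contact_force: [-0.5, -0.1, 0.7]
grip_width: 91.8
finger_force: 0.0
t 12.22 pos [496.595 319.823   5.836] rot [3.141 0.001 2.966] w 91.8 F [-0.544 -0.145  0.673] j [ 0.443  0.707  1.578 -0.     0.855 -0.953]
shift units [ 0.002 -0.02   0.018] turn units [0.    0.    0.001]
```

```bash
python3 -m handwheel '0 -.01 .01 0 0 .001 .7; 0 -.01 .015 0 0 .001 .6; 0 -.01 .015 0 0 .001 .5; 0 -.01 .015 0 0 .001 .4; 0 -.01 .015 0 0 .001 .2; 0 -.01 .015 0 0 .001 .2; 0 -.01 .015 0 0 .001 .2' 
python3 -m handwheel '0 0 0 0 0 0 .2; 0 0 0 0 0 0 .2; 0 0 -.1 0 0 0 .2; 0 0 -.25 0 0 0 .2; 0 0 -.5 0 0 0 .2; 0 0 -.8 0 0 0 .2; 0 0 -1 0 0 0 .2; 0 0 -1 0 0 0 .2' 
python3 to.py 485.2 -128 150 3.087
```

```text
time: 12.8
tool_pos: [496.0, 318.6, 3.9]
tcp_rot: [3.142, 0.0, 2.963]
contact_force: [0.2, -0.4, 1.6]
grip_width: 63.6
finger_force: 30.0
time: 13.47
tool_pos: [498.3, 319.8, 109.0]
tcp_rot: [3.136, 0.007, 2.963]
contact_force: [0.5, -0.7, -0.5]
grip_width: 63.6
finger_force: 30.0
t 13.47 pos [498.318 319.837 108.977] rot [3.136 0.007 2.963] w 63.6 F [ 0.461 -0.733 -0.505] j [ 0.441  0.57   1.499  0.     1.064 -0.951]
shift units [-0.667 -4.429 -0.428] turn units [ 0.001  0.002 -0.039]
```

```bash
python3 -m handwheel '-.02 -.15 -.1 0 0 -.01 .2; -.06 -.4 -.2 0 0 -.02 .2; -.1 -.7 -.3 0 0 -.039 .2; -.15 -1 -.3 0 0 -.039 .2' >/dev/null
python3 -m handwheel '0 -.33 0 0 0 0 .2; 0 -.66 0 0 0 0 .2; -.05 -1 0 0 0 0 .2' >/dev/null
python3 -m handwheel '0 -.33 0 0 0 0 .2; 0 -.66 0 0 0 0 .2; 0 -1 0 0 0 0 .2' >/dev/null
python3 -m handwheel '0 -.33 0 0 0 0 .2; 0 -.66 0 0 0 0 .2; 0 -.95 0 0 0 0 .2;0 -.95 0 0 0 0 .2;0 -.95 0 0 0 0 .2' >/dev/null
python3 to.py 485.2 -127.5 115 3.087
```

```text
t 14.72 pos [481.05  -78.456 133.319] rot [ 3.141 -0.001  3.083] w 63.8 F [ 0.578  0.296 -0.277] j [-0.319  0.376  1.759  0.     1.007 -1.831]
shift units [-0.071 -0.487  0.183] turn units [ 0.    -0.    -0.001]
```

```bash
python3 -m handwheel '-.03 -.25 .05 0 0 -.001 .2; -.07 -.47 .12 0 0 -.001 .2; -.07 -.49 .2 0 0 -.001 .2; -.07 -.49 .2 0 0 -.001 .2; -.07 -.49 .2 0 0 -.001 .2; -.07 -.49 .2 0 0 -.001 .2; -.07 -.49 .2 0 0 -.001 .2' 
python3 to.py 485.2 -127.5 87.9 3.087
python3 - <<'E'
from h import *
a=viewer.capture("side"); b=viewer.capture("top")
f=np.hstack([cv2.resize(q[:,:,::-1],(400,400),interpolation=cv2.INTER_CUBIC) for q in(a["frame"][190:310,290:410],b["frame"][190:310,310:430])])
cv2.imwrite("pics/s4.png",f)
E
```

```text
time: 15.3
tool_pos: [485.9, -125.5, 114.1]
tcp_rot: [3.142, 0.0, 3.09]
contact_force: [0.2, 0.3, -0.6]
grip_width: 63.5
finger_force: 30.0
t 15.3 pos [ 485.903 -125.515  114.068] rot [3.142 0.    3.09 ] w 63.5 F [ 0.199  0.335 -0.594] j [-0.406  0.424  1.744  0.     0.973 -1.925]
shift units [ 0.006 -0.02   0.262] turn units [0.    0.    0.001]
```

View pics/s4.png

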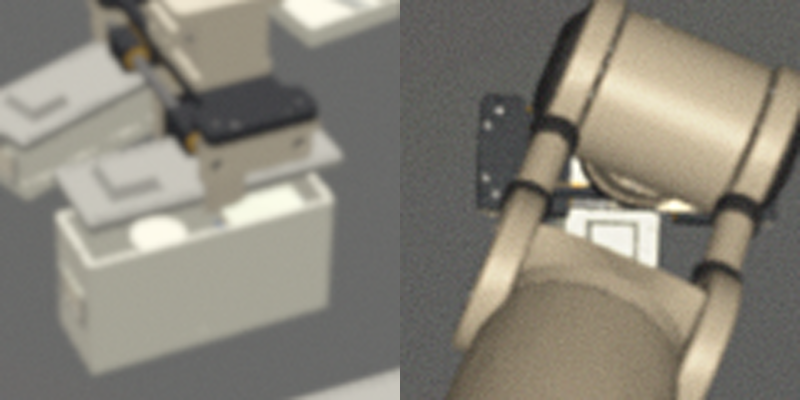

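The side crop shows the lid hovering squarely over the box, with its wide lug (130,180) at the label end. Lowering.

```bash
python3 -m handwheel '0 -.01 .03 0 0 0 .2; 0 -.02 .08 0 0 0 .2; 0 -.02 .13 0 0 0 .2; 0 -.02 .17 0 0 0 .2; 0 -.02 .2 0 0 0 .2; 0 -.02 .22 0 0 0 .2;0 -.02 .23 0 0 0 .2;0 -.02 .23 0 0 0 .2' 
python3 -m handwheel '0 0 .01 0 0 0 .2; 0 0 .02 0 0 0 .2;0 0 .025 0 0 0 .2; 0 0 .025 0 0 0 .2'; python3 to.py 485.2 -127.5 87.9 3.087
```

```text
time: 16.07
tool_pos: [485.6, -128.6, 90.4]
tcp_rot: [3.142, -0.0, 3.089]
contact_force: [0.3, 0.0, -0.4]
grip_width: 63.9
finger_force: 30.0
time: 16.4
tool_pos: [485.8, -128.6, 88.3]
tcp_rot: [3.142, 0.0, 3.089]
contact_force: [0.0, 0.5, -0.4]
grip_width: 63.8
finger_force: 30.0
t 16.4 pos [ 485.772 -128.564   88.272] rot [3.142 0.    3.089] w 63.8 F [ 0.025  0.478 -0.365] j [-0.411  0.462  1.77   0.     0.909 -1.93 ]
shift units [0.006 0.01  0.004] turn units [0.    0.    0.001]
```

```bash
python3 -m handwheel '0 0 .005 0 0 0 .2; 0 0 .01 0 0 0 .2; 0 0 .01 0 0 0 .2' 
python3 -m handwheel '0 0 0 0 0 0 .4; 0 0 0 0 0 0 .5;0 0 0 0 0 0 .6; 0 0 0 0 0 0 .7;0 0 0 0 0 0 .7'; python3 to.py 485.2 -127.5 87.9 3.087
```

```text
time: 16.65
tool_pos: [485.8, -128.4, 87.9]
tcp_rot: [3.141, 0.001, 3.089]
contact_force: [-1.1, 2.9, 6.2]
grip_width: 63.5
finger_force: 30.0
time: 17.07
tool_pos: [485.6, -128.8, 87.1]
tcp_rot: [-3.141, -0.0, 3.089]
contact_force: [0.4, -1.4, -0.4]
grip_width: 77.3
finger_force: 0.0
t 17.07 pos [ 485.647 -128.789   87.081] rot [-3.141 -0.     3.089] w 77.3 F [ 0.429 -1.413 -0.375] j [-0.412  0.463  1.771 -0.     0.907 -1.93 ]
shift units [ 0.005  0.013 -0.008] turn units [-0.    -0.     0.001]
```

```bash
python3 -m handwheel '0 0 -.1 0 0 0 .8; 0 0 -.3 0 0 0 1; 0 0 -.6 0 0 0 1; 0 -.3 -.6 0 0 0 1; 0 -.65 -.6 0 0 0 1; -.1 -1 -.6 0 0 .003 1;-.1 -1 -.6 0 0 .006 1' >/dev/null
python3 -m handwheel '0 -.33 0 0 0 0 1; -.1 -.66 0 0 0 .002 1; -.15 -.95 0 0 0 .002 1; -.15 -.95 0 0 0 .002 1; -.15 -.95 0 0 0 .002 1; -.15 -.95 0 0 0 .002 1' >/dev/null
python3 to.py 512.7 -328.4 100 3.061
python3 - <<'E'
from fit import *
import pickle
p=viewer.capture("top"); q=viewer.capture("side"); pickle.dump((p,q),open("P2.pkl","wb"))
M["tlid"]=[blk(172,58,0,92)]+[(np.array(b)+[0,0,84]).tolist() for b in M["lid"]]
print("tall+lid",*fit(p,"tlid",(372,246),(485,-128,-.056)))
print("shallow",*fit(p,"shallow",(279,236),(507,92.5,.286)))
f=np.hstack([cv2.resize(x[:,:,::-1],(400,400),interpolation=cv2.INTER_CUBIC) for x in(q["frame"][190:350,290:450],p["frame"][190:310,330:450])])
cv2.imwrite("pics/s5.png",f)
E
```

```text
t 18.15 pos [ 498.276 -324.03   147.252] rot [ 3.141 -0.001  3.064] w 91.8 F [ 0.484  0.756 -0.828] j [-0.706  0.538  1.438  0.     1.167 -2.199]
shift units [-0.148 -0.033  0.472] turn units [ 0.    -0.     0.001]
tall+lid [ 4.85113624e+02 -1.28036291e+02 -5.76285589e-02] 100.37242625632386 2238.371243027225
shallow [5.07163822e+02 9.27031138e+01 2.85448272e-01] 51.00411985018727 1997.761070720423
```

View pics/s5.png

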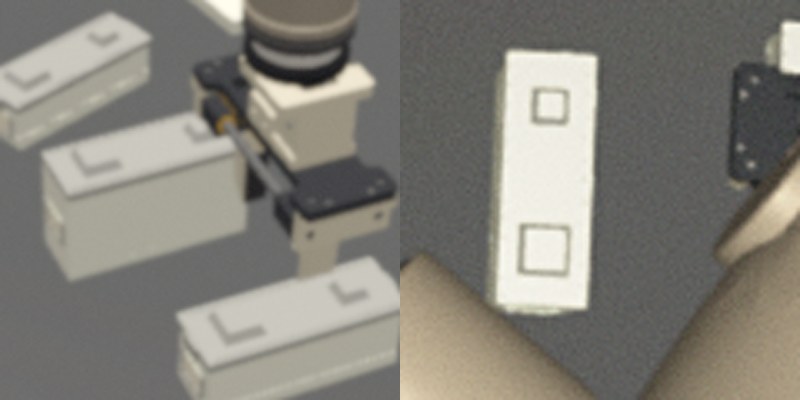

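The lid is seated flat with its wide lug at the label end: (95,160) in the left crop, (545,250) in the right. The fit gives (485.1,-128.0). Next is the medium grey box.

```bash
python3 -m handwheel '-.07 -.02 .1 0 0 .001 1; -.14 -.04 .2 0 0 .001 1; -.15 -.04 .35 0 0 .001 1; -.15 -.04 .5 0 0 .001 1;-.15 -.04 .5 0 0 .001 1;-.15 -.04 .5 0 0 .001 1' >/dev/null
python3 to.py 512.7 -328.4 45 3.061
```

```text
t 18.75 pos [ 513.104 -329.201   95.754] rot [ 3.14  -0.002  3.061] w 91.4 F [-0.12   0.164  1.146] j [-0.696  0.619  1.447 -0.     1.079 -2.187]
shift units [0.003 0.007 0.508] turn units [ 0.001 -0.001  0.   ]
```

```bash
python3 -m handwheel '0 .01 .1 0 0 0 1; 0 .01 .25 0 0 0 1; 0 .01 .4 0 0 0 1; 0 .01 .48 0 0 0 1; 0 .01 .505 0 0 0 1; 0 .01 .505 0 0 0 1; 0 .01 .505 0 0 0 .8;0 .01 .505 0 0 0 .7' 
python3 -m handwheel '0 0 0 0 0 0 .6; 0 0 0 0 0 0 .5; 0 0 0 0 0 0 .4; 0 0 0 0 0 0 .2; 0 0 0 0 0 0 .2; 0 0 0 0 0 0 .2; 0 0 0 0 0 0 .2'; python3 to.py
```

```text
time: 19.42
tool_pos: [513.9, -329.5, 47.7]
tcp_rot: [-3.14, 0.002, 3.061]
contact_force: [-0.0, -0.2, 0.7]
grip_width: 82.7
finger_force: 0.0
time: 20.0
tool_pos: [513.5, -328.9, 47.1]
tcp_rot: [-3.142, 0.0, 3.061]
contact_force: [-1.0, 1.1, 3.8]
grip_width: 63.5
finger_force: 30.0
t 20.0 pos [ 513.461 -328.931   47.104] rot [-3.142  0.     3.061] w 63.5 F [-0.988  1.059  3.765] j [-0.695  0.677  1.491  0.     0.973 -2.185]
```

```bash
python3 -m handwheel '0 0 -.05 0 0 0 .2; 0 0 -.15 0 0 0 .2; 0 0 -.35 0 0 0 .2; 0 0 -.6 0 0 0 .2; 0 0 -.85 0 0 0 .2; 0 0 -1 0 0 0 .2;0 0 -1 0 0 0 .2'
python3 -m handwheel '0 0 -.2 0 0 0 .2; 0 .1 -.35 0 0 0 .2; 0 .3 -.4 0 0 -.004 .2; .1 .6 -.4 0 0 -.008 .2; .2 1 -.4 0 0 -.008 .2' >/dev/null
python3 -m handwheel '0 .3 0 0 0 0 .2; 0 .6 0 0 0 0 .2; .1 .8 0 0 0 0 .2; .1 .9 0 0 0 0 .2; .1 .9 0 0 0 0 .2; .1 .9 0 0 0 0 .2'; python3 to.py 485.9 -128.5 180 3.088
```

```text
time: 20.58
tool_pos: [514.8, -330.5, 151.2]
tcp_rot: [-3.137, 0.006, 3.061]
contact_force: [0.6, -0.2, -1.8]
grip_width: 63.2
finger_force: 30.0
time: 21.5
tool_pos: [496.7, -137.7, 186.4]
tcp_rot: [-3.141, 0.0, 3.087]
contact_force: [0.5, -0.4, -2.1]
grip_width: 63.7
finger_force: 30.0
t 21.5 pos [ 496.741 -137.667  186.429] rot [-3.141  0.     3.087] w 63.7 F [ 0.542 -0.423 -2.065] j [-0.419  0.361  1.613 -0.001  1.167 -1.934]
shift units [0.113 0.086 0.064] turn units [-0.  0. -0.]
```

```bash
python3 -m handwheel '.05 .04 0 0 0 0 .2; .11 .08 .03 0 0 0 .2; .11 .085 .06 0 0 0 .2; .11 .085 .06 0 0 0 .2; .11 .085 .06 0 0 0 .2; .11 .085 .06 0 0 0 .2'; python3 to.py 485.9 -128.5 149.1 3.088
```

```text
time: 22.0
tool_pos: [486.1, -128.6, 180.7]
tcp_rot: [-3.141, 0.0, 3.085]
contact_force: [-0.7, -0.2, -2.3]
grip_width: 63.4
finger_force: 30.0
t 22.0 pos [ 486.124 -128.604  180.738] rot [-3.141  0.     3.085] w 63.4 F [-0.65  -0.199 -2.347] j [-0.411  0.345  1.656 -0.     1.141 -1.926]
shift units [0.002 0.001 0.316] turn units [-0.     0.    -0.001]
```

```bash
python3 -m handwheel '0 0 .05 0 0 -.001 .2; 0 0 .1 0 0 -.001 .2; 0 0 .15 0 0 -.001 .2; 0 0 .19 0 0 -.001 .2; 0 0 .22 0 0 -.001 .2; 0 0 .24 0 0 -.001 .2;0 0 .255 0 0 -.001 .2; 0 0 .26 0 0 -.001 .2' 
python3 -m handwheel '0 0 .01 0 0 0 .2; 0 0 .02 0 0 0 .2; 0 0 .03 0 0 0 .2; 0 0 .04 0 0 0 .2; 0 0 .04 0 0 0 .2'; python3 to.py 485.9 -128.5 149.1 3.088
```

```text
time: 22.67
tool_pos: [485.9, -128.2, 154.5]
tcp_rot: [3.142, -0.0, 3.089]
contact_force: [-0.4, -0.1, -2.4]
grip_width: 63.6
finger_force: 30.0
time: 23.08
tool_pos: [485.9, -128.2, 150.6]
tcp_rot: [3.142, -0.0, 3.089]
contact_force: [0.3, -0.1, -2.6]
grip_width: 63.5
finger_force: 30.0
t 23.08 pos [ 485.9   -128.181  150.567] rot [ 3.142 -0.     3.089] w 63.5 F [ 0.279 -0.069 -2.55 ] j [-0.411  0.379  1.698 -0.     1.065 -1.929]
shift units [-0.    -0.003  0.015] turn units [ 0. -0.  0.]
```

No contact, and the lugs are already inside the recesses. Seating it.

```bash
python3 -m handwheel '0 0 .006 0 0 0 .2; 0 0 .012 0 0 0 .2; 0 0 .018 0 0 0 .2; 0 0 .022 0 0 0 .2; 0 0 .022 0 0 0 .2'; python3 to.py 485.9 -128.5 149.1 3.088
```

```text
time: 23.5
tool_pos: [486.0, -128.3, 149.1]
tcp_rot: [-3.141, 0.001, 3.089]
contact_force: [-1.9, 1.0, 5.0]
grip_width: 63.5
finger_force: 30.0
t 23.5 pos [ 486.024 -128.26   149.057] rot [-3.141  0.001  3.089] w 63.5 F [-1.884  1.043  4.975] j [-0.411  0.38   1.7   -0.     1.061 -1.929]
shift units [ 0.001 -0.002 -0.   ] turn units [-0.  0.  0.]
```

```bash
python3 -m handwheel '0 0 0 0 0 0 .4; 0 0 0 0 0 0 .6; 0 0 0 0 0 0 .8; 0 0 0 0 0 0 1; 0 0 -.1 0 0 0 1; 0 0 -.3 0 0 0 1; 0 0 -.6 0 0 0 1; 0 .3 -.7 0 0 0 1'
python3 -m handwheel '0 .3 0 0 0 -.02 1; 0 .65 0 0 0 -.05 1; -.1 1 0 0 0 -.08 1; -.1 1 0 0 0 -.108 1; -.1 1 0 0 0 -.108 1'; python3 to.py 507.2 92.7 130 3.427
```

```text
time: 24.17
tool_pos: [489.3, -101.9, 221.8]
tcp_rot: [-3.138, 0.005, 3.085]
contact_force: [0.5, 0.0, 0.6]
grip_width: 91.5
finger_force: 0.0
time: 24.58
tool_pos: [503.0, 2.8, 218.4]
tcp_rot: [-3.141, 0.0, -2.848]
contact_force: [-0.5, 0.2, -0.4]
grip_width: 91.8
finger_force: 0.0
t 24.58 pos [503.025   2.825 218.44 ] rot [-3.141  0.    -2.848] w 91.8 F [-0.537  0.227 -0.394] j [-0.147  0.309  1.597 -0.     1.236 -2.011]
shift units [-0.3    0.848  0.884] turn units [-0.     0.     0.003]
```

```bash
python3 -m handwheel '-.1 .3 .2 0 0 .003 1; -.2 .6 .4 0 0 .003 1; -.3 .85 .6 0 0 .003 1; -.3 .85 .85 0 0 .003 1; -.3 .85 1 0 0 .003 1; -.3 .85 1 0 0 .003 1; -.3 .85 1 0 0 .003 1' >/dev/null
python3 to.py 507.2 92.7 33 3.427
python3 - <<'E'
from fit import *
p=viewer.capture("top")
T=np.array
M["st"]=[blk(172,58,0,92),blk(178,64,92,102),blk(172,58,102,160),blk(178,64,160,170),blk(28,28,169,179,-50),blk(18,18,169,179,50)]
print("stack",*fit(p,"st",(372,246),(485,-128,-.056)))
E
```

```text
t 25.17 pos [507.306  90.315 118.156] rot [ 3.141 -0.002 -2.867] w 91.8 F [0.467 0.    1.178] j [ 0.028  0.441  1.702 -0.     1.001 -1.818]
shift units [-0.007  0.023  0.852] turn units [ 0.    -0.001 -0.003]
stack [ 4.84168726e+02 -1.28309419e+02 -5.13803016e-02] 89.52460430053688 2695.785112242343
```

```bash
python3 -m handwheel '0 .01 .15 0 0 -.002 1; 0 .02 .35 0 0 -.002 1; 0 .02 .55 0 0 -.002 1; 0 .02 .7 0 0 -.002 1; 0 .02 .8 0 0 -.002 1; 0 .02 .84 0 0 -.002 1; 0 .02 .84 0 0 -.002 1; 0 .02 .84 0 0 -.002 1'; python3 to.py 507.2 92.7 33 3.427
```

```text
time: 25.88
tool_pos: [507.8, 92.8, 35.4]
tcp_rot: [-3.141, 0.002, -2.859]
contact_force: [0.6, -0.5, 0.2]
grip_width: 91.8
finger_force: 0.0
t 25.88 pos [507.799  92.8    35.445] rot [-3.141  0.002 -2.859] w 91.8 F [ 0.634 -0.481  0.185] j [ 0.032  0.562  1.779 -0.     0.799 -1.821]
shift units [0.006 0.001 0.024] turn units [-0.     0.001 -0.001]
```

```bash
python3 -m handwheel '0 0 .01 0 0 -.001 .7; 0 0 .02 0 0 -.001 .6; 0 0 .02 0 0 -.001 .5; 0 0 .02 0 0 -.001 .4; 0 0 .02 0 0 -.001 .2; 0 0 .02 0 0 -.001 .2; 0 0 .02 0 0 -.001 .2; 0 0 .02 0 0 -.001 .2'; python3 to.py
python3 -m handwheel '0 0 -.05 0 0 0 .2; 0 0 -.15 0 0 0 .2; 0 0 -.35 0 0 0 .2; 0 0 -.6 0 0 0 .2; 0 0 -.85 0 0 0 .2; 0 0 -1 0 0 0 .2' 
python3 -m handwheel '0 0 -.25 0 0 0 .2; 0 0 -.55 0 0 0 .2; 0 0 -.85 0 0 0 .2; 0 0 -1 0 0 0 .2;0 0 -1 0 0 0 .2';  python3 to.py 485.9 -128.3 235 3.088
```

```text
time: 26.55
tool_pos: [507.1, 93.0, 32.7]
tcp_rot: [-3.141, 0.0, -2.855]
contact_force: [-0.7, 0.9, 4.1]
grip_width: 63.6
finger_force: 30.0
t 26.55 pos [507.125  93.049  32.739] rot [-3.141  0.    -2.855] w 63.6 F [-0.657  0.893  4.064] j [ 0.033  0.566  1.781 -0.     0.794 -1.825]
time: 27.05
tool_pos: [507.7, 93.1, 135.6]
tcp_rot: [-3.141, 0.003, -2.855]
contact_force: [0.3, 0.3, -1.8]
grip_width: 63.4
finger_force: 30.0
time: 27.47
tool_pos: [508.6, 93.1, 236.9]
tcp_rot: [-3.14, 0.008, -2.855]
contact_force: [-0.2, 0.4, -1.5]
grip_width: 63.7
finger_force: 30.0
t 27.47 pos [508.584  93.127 236.896] rot [-3.14   0.008 -2.855] w 63.7 F [-0.24   0.407 -1.548] j [ 0.033  0.315  1.535 -0.     1.284 -1.825]
shift units [ 0.844 -2.06   0.017] turn units [-0.     0.002  0.108]
```

```bash
python3 -m handwheel '.1 -.2 0 0 0 .02 .2; .2 -.45 0 0 0 .05 .2; .3 -.75 0 0 0 .08 .2; .4 -1 0 0 0 .108 .2; .4 -1 0 0 0 .108 .2' >/dev/null
python3 to.py 485.1 -128.3 235 3.088
```

```text
t 27.88 pos [495.817 -17.995 231.286] rot [-3.14  -0.002  3.081] w 63.8 F [ 0.987 -0.274 -1.199] j [-0.19   0.287  1.591 -0.002  1.266 -1.699]
shift units [ 0.041 -1.108 -0.035] turn units [-0.001 -0.001 -0.002]
```

```bash
python3 -m handwheel '.01 -.3 -.01 0 0 0 .2; .03 -.6 -.03 0 0 -.001 .2; .04 -.85 -.03 0 0 -.002 .2; .04 -1 -.03 0 0 -.002 .2; .04 -1 -.03 0 0 -.002 .2; .04 -1 -.03 0 0 -.002 .2' >/dev/null
python3 to.py 485.1 -128.3 235 3.088
```

```text
t 28.38 pos [ 487.043 -113.749  234.502] rot [ 3.14  -0.002  3.094] w 63.6 F [-0.02   0.21  -1.735] j [-0.383  0.291  1.575  0.     1.277 -1.907]
shift units [ 0.013 -0.146 -0.005] turn units [ 0.    -0.001  0.002]
```

```bash
python3 -m handwheel '.01 -.08 0 0 0 0 .2; .015 -.14 0 0 0 0 .2; .015 -.14 0 0 0 0 .2; .015 -.14 0 0 0 0 .2; .015 -.14 0 0 0 0 .2; .015 -.14 0 0 0 0 .2' >/dev/null
python3 to.py 485.1 -128.3 235 3.088
```

```text
t 28.88 pos [ 485.539 -127.406  235.546] rot [3.142 0.    3.096] w 63.9 F [ 0.194 -0.651 -2.557] j [-0.409  0.293  1.571  0.     1.278 -1.934]
shift units [ 0.004 -0.009  0.005] turn units [0.    0.    0.002]
```

```bash
python3 -m handwheel '0 0 0 0 0 .002 .2; .005 -.01 .05 0 0 .002 .2; .005 -.01 .1 0 0 .002 .2; .005 -.01 .15 0 0 .002 .2; .005 -.01 .19 0 0 .002 .2; .005 -.01 .22 0 0 .002 .2; .005 -.01 .23 0 0 .002 .2; .005 -.01 .23 0 0 .002 .2' 
python3 -m handwheel '0 0 .02 0 0 0 .2; 0 0 .035 0 0 0 .2; 0 0 .05 0 0 0 .2; 0 0 .06 0 0 0 .2; 0 0 .07 0 0 0 .2; 0 0 .07 0 0 0 .2;0 0 .07 0 0 0 .2';python3 to.py 485.1 -128.3 202.7 3.088
```

```text
time: 29.55
tool_pos: [484.8, -128.7, 212.1]
tcp_rot: [3.141, -0.001, 3.089]
contact_force: [0.6, -0.4, -1.4]
grip_width: 63.7
finger_force: 30.0
time: 30.13
tool_pos: [484.9, -128.7, 205.5]
tcp_rot: [-3.142, -0.0, 3.089]
contact_force: [0.1, -0.9, -1.9]
grip_width: 63.7
finger_force: 30.0
t 30.13 pos [ 484.931 -128.744  205.505] rot [-3.142 -0.     3.089] w 63.7 F [ 0.089 -0.869 -1.941] j [-0.412  0.318  1.621 -0.     1.202 -1.931]
shift units [-0.001  0.005  0.028] turn units [-0. -0.  0.]
```

```bash
python3 -m handwheel '0 0 .01 0 0 0 .2; 0 0 .02 0 0 0 .2; 0 0 .025 0 0 0 .2; 0 0 .03 0 0 0 .2; 0 0 .034 0 0 0 .2; 0 0 .034 0 0 0 .2';python3 to.py 485.1 -128.3 202.7 3.088
```

```text
time: 30.63
tool_pos: [484.9, -128.8, 202.7]
tcp_rot: [-3.141, 0.0, 3.089]
contact_force: [-2.2, 1.5, 5.1]
grip_width: 63.8
finger_force: 30.0
t 30.63 pos [ 484.929 -128.783  202.702] rot [-3.141  0.     3.089] w 63.8 F [-2.231  1.465  5.062] j [-0.412  0.321  1.626 -0.     1.195 -1.931]
shift units [-0.001  0.005  0.   ] turn units [-0.  0.  0.]
```

Fully seated: z is 202.7 as computed, with 5 N of contact. Releasing, lifting clear and moving aside for the final look.

```bash
python3 -m handwheel '0 0 0 0 0 0 .4; 0 0 0 0 0 0 .6; 0 0 0 0 0 0 .8; 0 0 0 0 0 0 1; 0 0 -.1 0 0 0 1; 0 0 -.3 0 0 0 1; 0 0 -.6 0 0 0 1; 0 0 -.7 0 0 0 1'
python3 -m handwheel '0 .3 0 0 0 0 1; 0 .65 0 0 0 0 1; 0 1 0 0 0 0 1; 0 1 0 0 0 0 1' >/dev/null
python3 -m handwheel '0 .3 0 0 0 0 1; 0 .65 0 0 0 0 1; 0 1 0 0 0 0 1; 0 1 0 0 0 0 1; 0 1 0 0 0 0 1'
python3 - <<'E'
from fit import *
q=viewer.capture("side"); p=viewer.capture("top")
M["st"]=[blk(172,58,0,92),blk(178,64,92,102),blk(172,58,102,160),blk(178,64,160,170),blk(172,58,170,214),blk(178,64,214,224),blk(28,28,223,233,-50),blk(18,18,223,233,50)]
v,c,m=fit(p,"st",(376,246),(485,-128,-.056)); print("stack",v,c,m)
f=q["frame"][:,:,::-1].copy()
f=np.hstack([cv2.resize(x[:,:,::-1],(400,400),interpolation=cv2.INTER_CUBIC) for x in(q["frame"][160:320,270:430],p["frame"][180:320,310:450])])
g=np.hstack([cv2.resize(x[:,:,::-1],(400,200)) for x in(q["frame"][100:420],p["frame"][80:400])])
cv2.imwrite("pics/s6.png",np.vstack([f,g]))
E
```

```text
time: 31.3
tool_pos: [486.1, -129.3, 275.5]
tcp_rot: [-3.14, 0.005, 3.089]
contact_force: [0.8, -0.0, 0.7]
grip_width: 92.0
finger_force: 0.0
time: 32.05
tool_pos: [495.4, 72.2, 271.9]
tcp_rot: [-3.141, -0.0, 3.092]
contact_force: [-1.2, -0.7, -0.0]
grip_width: 92.2
finger_force: 0.0
stack [ 4.84751705e+02 -1.28709164e+02 -5.41751912e-02] 87.79639755537715 3093.940069509197
```

View pics/s6.png

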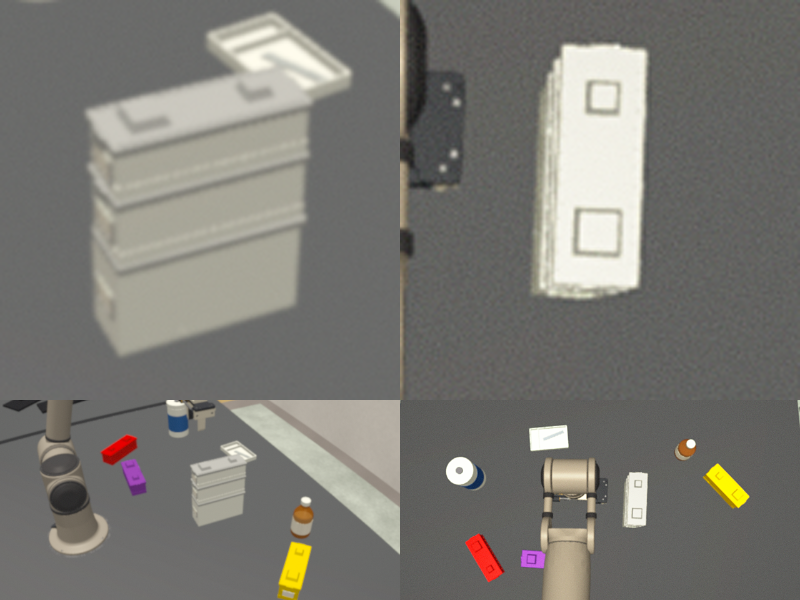

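The final picture shows all three boxes stacked flush and square, with their labels aligned at the near end (105,165 / 105,225 / 105,295). The robot is clear and the bystanders are undisturbed. Handing in.

```bash
python3 -c "
from plant import bot
print(bot.close_job())"
```

```text
the job is handed in; nothing more can be done
None
```

The job is handed in at about 32 s: the pill bottle is in the tall box with its lid on, the medium and shallow boxes are locked on top with all labels facing the same way, and the tub, amber bottle and tray look untouched in the final pictures.

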